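# Put a wound bobbin away in the push-to-open drawer

### The arm

A 6-joint arm with a two-finger parallel gripper is mounted at the origin on a cart in front of the work surface, level with it; the furniture and walls round the work are solid. World frame = base frame: x ahead of the robot, y to its left, z up, the work surface at z = 0. Lengths are in m, angles in rad, forces in N, time in s.
With the tool pointing down it reaches from about 0.4 to 0.925 m from the base axis. Payload 12.5 kg.
Tool frame: the origin (TCP) lies at the very end of the fingers, on their centre line; the grasp point (between the pads) lies 19 mm behind it; z points along the fingers, y is the line along which they close (so a half turn about z gives the same grasp; the last joint's range is limited). The gripper opens to 95 mm and grips with 3 to 60 N. Pads are 20 mm wide; open, the fingers measure 119 mm over their backs; the gripper's body (75 mm by 180 mm) begins 59 mm behind the grasp point.
Start: joints at [-1.376, 0.491, 1.559, -0, 1.092, -0.106], TCP at [0.185, -0.597, 0.215] pointing down, gripper open.
Joint ranges: [-3.1, 3.1], [-0.84, 2.19], [0.05, 2.79], [-1.13, 4.28], [0.06, 2.93], [-2.69, 2.69]. Speed limits (rad/s): [2.22, 2.22, 2.79, 3.14, 3.14, 3.14].

### API

Orientations are given as [roll, pitch, yaw] about the fixed x, y, z axes, in that order (R = Rz(yaw) Ry(pitch) Rx(roll)).
In Python, from workcell import ctrl gives the robot as it stands.
- The arm moves only by the shell command python3 -m creep 'ROWS' [FORCE]. ROWS is JSON, a list of rows, each an object of numbers: "wx", "wy", "wz": the turn, a rotation vector about the tool's x, y, z in degrees; "dx", "dy", "dz": the shift along the tool's x, y, z in m; "gripper": the opening, from -1 (shut) to 1 (fully open). In form: [{"wx": .., "wy": .., "wz": .., "dx": .., "dy": .., "dz": .., "gripper": ..}, ...]. A call has exactly 10 rows; each row is the pose to reach, as a shift and turn from the pose commanded when the call began, along the tool's axes at that moment; what a row does not reach only later rows make up. A row lasts 1/12 s, in which the tool goes at most 41.7 mm and 7.16 degrees, less where a joint would pass 70% of its speed; a pose out of reach is approached as far as the arm can. A call with a gripper value outside its range is refused whole. The fingers move at their own pace and stop on an object; FORCE is the grip in N (left out, the last holds). Time passes only in rows, so rows that repeat a pose let the fingers close, or fill a call up. It gives the time, the measured TCP pose, the force, the opening and the grip force at its end, in the units of the state.
- ctrl.get_state(): the state, without advancing time (a new reading comes with each control period).
- ctrl.grab_frame(name): name is "scene" or "top" or "wrist"; returns a dict with "image" (400x640x3 uint8, red, green, blue), "vfov" (degrees; the focal length in pixels is half the picture's height over the tangent of half this angle, whatever the lens; pixels are square), "cx", "cy" (the principal point, pixels), "world_from_camera" (4x4, takes a point from camera to world coordinates); the wrist camera has in their place "tool_from_camera" (4x4, takes a point from camera to tool coordinates, whose origin is the TCP and whose axes are the flange's). Camera axes: x right, y up, looking along -z (the intrinsics and any distortion apply to the point x, -y, -z); pixel columns grow to the right and rows downward; lengths in m; the calibration is good to about 2 mm. A picture is of the moment at which its call begins: read the wrist's pose just before it. There is no depth.
- ctrl.close_job(): hands the job in; it is judged then, once.
The state is a dict: "time_s": time; "qpos": joint angles; "qvel": joint speeds; "joint_torque": joint torques, N m; "position": TCP position; "ee_rot": TCP orientation; "ft_force": force on the tool from outside, world axes, zero at the start; "ft_torque": the same for the moment, N m; "gripper_width": finger opening in m; "gripper_force": force on a finger pad.
Only numpy, scipy, OpenCV 4.12 (cv2) and the standard library are available. Lean on these libraries where they do the work, as an engineer would, in place of code of your own. Each camera call takes 0.05 s, during which the arm holds its last target. There are 200 camera calls.

### The job

Put the wound bobbin that stands on the bench away in the small handleless drawer unit: press the drawer front inward until the touch latch lets go and the drawer springs ajar, stand the bobbin upright in the empty middle compartment, and push the drawer home until it latches shut again. Feel for the latch's end stop both times and never press on it harder than 15 N; leave the two stored bobbins standing in their compartments, and do not disturb the tweezers, the side cutters or the flux tin.

Things in the scene. Friction and masses are not known exactly. Their poses are not given: they have to be found in the camera images.
- drawer_unit: Drawer unit: grey sheet-steel bench-top case, bare metal drawer front, no handle; fixed. 124 (x) x 172 (y) x 72 mm high. Origin under its middle, on the bench, z up; the drawer opens along the unit's own -x, towards the robot. In this frame the case runs from x = -62 to +62 mm, its roof only from x = -33 mm. While the drawer is within 10 mm of shut, press on it with less than 15 N.
- drawer (a joint): Drawer position in m along the unit's -x: 0 (to 0.001) latched shut, positive pulled out (limit 0.080), negative pressed in behind the latched place. Released, a spring ejector throws it out to about 0.035 and it stays there (3 N at 0.034, 6 N at 0, 7 N at -0.014, plus about 1 N of rubbing in the slide and damping of 22 N s/m). The drawer weighs 0.8 kg.
- latch (a point): Hidden push-push touch latch, fixed in the case at unit x = 15, z = 11 mm. It works when the front is pressed in to its end stop and let come back: from shut it frees the drawer, from open it holds it at 0. A press ending over 0.5 mm before the stop does nothing. The stop lies 6.5 to 15 mm behind 0, new in each start, and can only be felt: 8 to 9 N before it, then a steep rise; 13 N seats it.
- drawer_front (a point): Middle of the drawer front's upper outer edge; moves with the drawer (unit x = -62 mm, level with the case's side walls, when latched); axes as the unit's. The front is a flat plate 12 mm thick and 164 mm wide between the side walls, z = 9 to 72 mm. From above, the gap between its inner face and the roof edge is 17 mm plus the drawer position; the plate can be hooked there to pull it.
- middle_bay (a point): Middle of the floor of the drawer's middle compartment; moves with the drawer (unit x = -5 mm, y = 0, z = 25 mm when latched); axes as the unit's. Three compartments lie side by side along y, each 90 mm long (x) and about 45 mm wide, parted by 3 mm dividers at y = +-24.5 mm, 22 mm high; outer walls 33 mm high. Fully out, they are wholly clear of the roof.
- bobbin: The bobbin to be put away: an orange wound bobbin standing upright on its flange on the bench, right of the drawer unit, a cylinder 21.4 mm in diameter and 20 mm high, 28 g, with a thin stiff wire tail that points to its own -y. Origin on the underside, 6 mm from the cylinder's axis; z up along the axis.
- bobbin_middle (a point): Middle of that bobbin's cylinder (on its axis, 10 mm above its underside).
- stored_bobbin_l: Like bobbin, standing in the compartment at +y of the middle one (the left one as the robot sees it). Origin as for bobbin.
- stored_l_middle (a point): Middle of the cylinder of stored_bobbin_l.
- stored_bobbin_r: Like bobbin, standing in the compartment at -y of the middle one (the right one). Origin as for bobbin.
- stored_r_middle (a point): Middle of the cylinder of stored_bobbin_r.
- tweezers: Bystander: steel tweezers 16x121x8 mm lying on the roof of the drawer unit. Origin under their middle, long along y.
- side_cutter: Bystander: side cutters 43x115x12 mm lying on the bench left of the unit. Origin under their middle, long along y.
- flux_tin: Bystander: round tin, 63 mm in diameter, 22 mm high, on the bench right of the unit. Origin under its middle.

How it is judged:
On the way, in this order (a step that is already met when the one before it is completed fails the run):
1. the drawer front is pressed in to release the touch latch (value of joint drawer below -0.005 m), for 0.02 s.
2. the drawer has sprung open (value of joint drawer above 0.02 m), for 0.1 s.
3. the bobbin stands upright in the middle compartment, let go (x of bobbin_middle in the frame of middle_bay between -0.045 and 0.045 m and y of bobbin_middle in the frame of middle_bay between -0.015 and 0.015 m and z of bobbin_middle in the frame of middle_bay between 0.005 and 0.016 m and angle between bobbin's own z axis and vertical below 0.2 rad and contact force between the fingers and bobbin below 0.05 N and linear speed of bobbin below 0.03 m/s), for 0.2 s.
4. the drawer is pushed home to the latch's stop (value of joint drawer below -0.005 m), for 0.02 s.
At the end, for the whole second after the job is handed in: The drawer is latched shut (within 2 mm of its latched position, held by the latch alone); the bobbin stands upright (within 0.2 rad) on the floor of the middle compartment, and the two stored bobbins still stand upright in their left and right compartments (value of joint drawer between -0.002 and 0.002 m and x of bobbin_middle in the frame of middle_bay between -0.045 and 0.045 m and y of bobbin_middle in the frame of middle_bay between -0.015 and 0.015 m and z of bobbin_middle in the frame of middle_bay between 0.005 and 0.016 m and angle between each of bobbin, stored_bobbin_l, stored_bobbin_r's own z axis and vertical below 0.2 rad and x of stored_l_middle in the frame of middle_bay between -0.045 and 0.045 m and y of stored_l_middle in the frame of middle_bay between 0.03 and 0.066 m and z of stored_l_middle in the frame of middle_bay between 0.005 and 0.016 m and x of stored_r_middle in the frame of middle_bay between -0.045 and 0.045 m and y of stored_r_middle in the frame of middle_bay between -0.066 and -0.03 m and z of stored_r_middle in the frame of middle_bay between 0.005 and 0.016 m); the robot touches nothing.
It fails at once if the robot presses on the drawer unit with more than 15 N while the drawer is shut or nearly shut (within 10 mm), where the latch works (value of joint drawer below 0.01 m and contact force between any of the arm, the fingers and drawer_unit above 15 N).
It fails at once if the tweezers, side cutters or flux tin are shifted by more than 30 mm (distance of any of tweezers, side_cutter, flux_tin from where it was at the start of the episode above 0.03 m).
It also fails if it takes over 72 s, if anything falls off the work surface, if the arm or the gripper's body presses on something with over 40 N, if the wrist force passes 120 N, or if a joint passes its speed limit or range.

## Working session

There is one attempt and no reset: what is moved stays moved. The work goes in short steps, Python scripts to look and compute and a shell command to move; the robot and the scene stay as the last step left them, time stands still between calls to the robot, and variables do not carry over. Pictures are saved under pics/ and viewed, at most 10 in all, crops included, and the job is handed in when it is done.

```bash
mkdir -p pics; ls; python3 - <<'E'
from workcell import ctrl
import cv2,numpy as np
s=ctrl.get_state();print({k:np.round(v,4).tolist() for k,v in s.items()})
for n in("scene","top","wrist"):
    f=ctrl.grab_frame(n);cv2.imwrite(f"pics/{n}0.png",f["image"][:,:,::-1])
    print(n,{k:np.round(v,4).tolist() for k,v in f.items() if k!="image"})
E
```

```text
pics
{'time_s': 0.0, 'qpos': [-1.3756, 0.4916, 1.5595, -0.0, 1.0917, -0.1056], 'qvel': [0.001, 0.0011, 0.0003, -0.0006, 0.0, -0.0003], 'joint_torque': [0.0004, -61.2628, -25.8177, 0.0693, 0.0483, -0.0002], 'position': [0.1852, -0.5967, 0.214], 'ee_rot': [-3.1404, -0.0001, 0.3009], 'ft_force': [-0.2919, -0.2746, -0.3114], 'ft_torque': [0.0601, 0.0097, -0.0218], 'gripper_force': 0.0, 'gripper_width': 0.0952}
scene {'vfov': 50.155, 'cx': 317.198, 'cy': 202.3, 'world_from_camera': [[-0.7434, 0.4813, -0.4645, 0.0522], [-0.6685, -0.5558, 0.4941, 0.6584], [-0.0204, 0.6778, 0.7349, 0.8186], [0.0, 0.0, 0.0, 1.0]]}
top {'vfov': 53.8423, 'cx': 309.5621, 'cy': 200.9927, 'world_from_camera': [[-0.0284, 0.9881, -0.1512, 0.4032], [-0.9989, -0.0337, -0.0323, 0.1574], [-0.037, 0.1502, 0.988, 0.908], [0.0, 0.0, 0.0, 1.0]]}
wrist {'vfov': 63.9937, 'cx': 312.5906, 'cy': 203.8319, 'tool_from_camera': [[0.0002, 0.9662, 0.258, 0.0722], [1.0, -0.0005, 0.0012, 0.0013], [0.0013, 0.258, -0.9662, -0.1703], [0.0, 0.0, 0.0, 1.0]]}
```

View pics/top0.png

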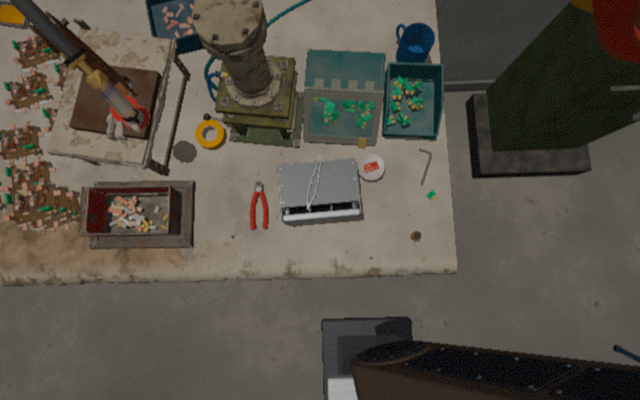

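View pics/scene0.png

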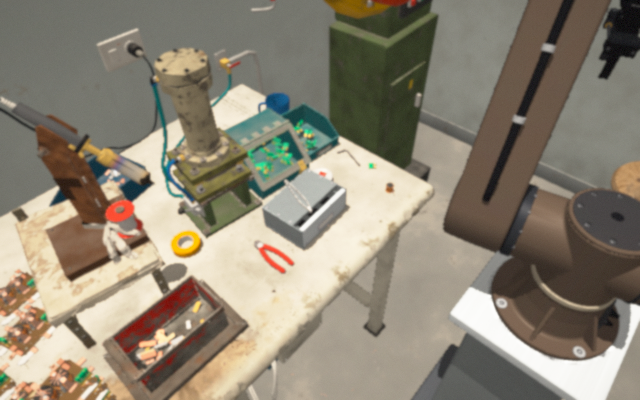

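The top view shows the drawer unit at about (320,190), the tin at (371,167), the bobbin at (416,236), and the cutters at (259,205). I'll crop and measure.

```bash
cat >h.py <<'E'
import numpy as np,cv2
from workcell import ctrl
from scipy.spatial.transform import Rotation as R
def tool(s):
    T=np.eye(4);T[:3,:3]=R.from_euler('xyz',s["ee_rot"]).as_matrix();T[:3,3]=s["position"];return T
def grab(n):
    s=ctrl.get_state();f=ctrl.grab_frame(n)
    f["T"]=f["world_from_camera"] if n!="wrist" else tool(s)@f["tool_from_camera"]
    f["T"]=np.array(f["T"]);return f
def ray(f,u,v,z):
    h=f["image"].shape[0];k=h/2/np.tan(np.radians(f["vfov"])/2)
    d=f["T"][:3,:3]@np.array([(u-f["cx"])/k,-(v-f["cy"])/k,-1]);o=f["T"][:3,3]
    return o+d*(z-o[2])/d[2]
def px(f,p):
    h=f["image"].shape[0];k=h/2/np.tan(np.radians(f["vfov"])/2)
    c=np.linalg.inv(f["T"])@np.r_[p,1];return f["cx"]+k*c[0]/-c[2],f["cy"]-k*c[1]/-c[2]
E
python3 - <<'E'
from h import *
f=grab("top");im=f["image"][:,:,::-1]
cv2.imwrite("pics/c1.png",cv2.resize(im[145:255,250:450],None,fx=4,fy=4,interpolation=cv2.INTER_CUBIC))
g=grab("scene")
cv2.imwrite("pics/c2.png",cv2.resize(g["image"][160:260,240:410,::-1],None,fx=4,fy=4,interpolation=cv2.INTER_CUBIC))
print(ray(f,416,236,.02),ray(g,390,187,.015),ray(f,371,167,.022),ray(f,259,205,.01))
E
```

```text
[ 0.45214774 -0.04867602  0.02      ] [ 0.45180407 -0.0481615   0.015     ] [0.6128619  0.04315708 0.022     ] [0.53528293 0.3040678  0.01      ]
```

View pics/c1.png

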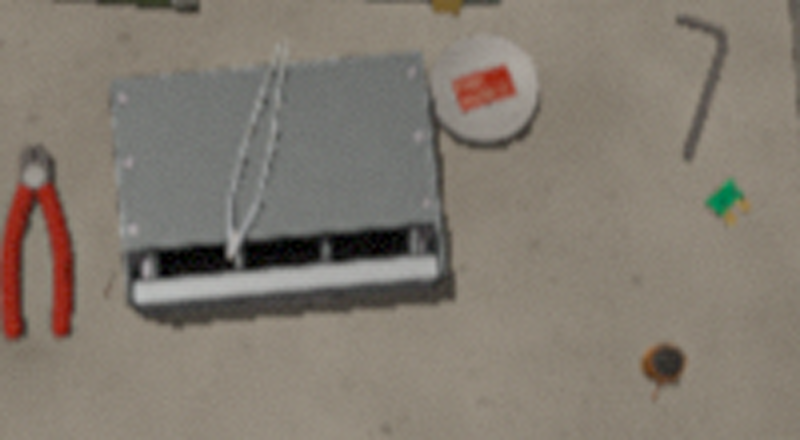

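The crop shows the roof with rear corners (112,80) and (420,53). The drawer's bright top edge runs from (133,305) to (437,278). The bobbin top is at (665,362), with its tail pointing down to (656,400). The tweezer tip overhangs the gap slightly at (232,255).

```bash
python3 - <<'E'
from h import *
f=grab("top")
P=lambda x,y,z:ray(f,250+(x+.5)/4-.5,145+(y+.5)/4-.5,z)[:2]
c=dict(rl=P(112,80,.072),rr=P(420,53,.072),fl=P(133,305,.072),fr=P(437,278,.072))
for k,v in c.items():print(k,v.round(4))
a=c["rl"]-c["rr"];b=c["fl"]-c["fr"];print(np.linalg.norm(a),np.linalg.norm(b),np.degrees(np.arctan2(-a[0],a[1])),np.degrees(np.arctan2(-b[0],b[1])))
print("mids",(c["rl"]+c["rr"])/2,(c["fl"]+c["fr"])/2)
print("bob",P(665,362,.02),"tail",P(656,400,.01),"tweezer tip",P(232,255,.08))
E
```

```text
rl [0.6139 0.2522]
rr [0.6227 0.084 ]
fl [0.4902 0.243 ]
fr [0.4994 0.0806]
0.1684874715283521 0.16265977886697758 2.9738826529887104 3.241345440273789
mids [0.61830198 0.16809058] [0.49475783 0.16176464]
bob [ 0.45410047 -0.04853365] tail [ 0.43354611 -0.04438156] tweezer tip [0.51425796 0.18899394]
```

```bash
python3 -m creep '[{"dx":0.01,"dy":-0.01,"gripper":-1},{"dx":0.033,"dy":-0.033,"gripper":-1},{"dx":0.06,"dy":-0.06,"gripper":-1},{"dx":0.087,"dy":-0.087,"gripper":-1},{"dx":0.114,"dy":-0.114,"gripper":-1},{"dx":0.141,"dy":-0.141,"gripper":-1},{"dx":0.168,"dy":-0.168,"gripper":-1},{"dx":0.195,"dy":-0.195,"gripper":-1},{"dx":0.21,"dy":-0.21,"gripper":-1},{"dx":0.215,"dy":-0.215,"gripper":-1}]' 20
python3 -m creep '[{"dx":0.01,"dy":-0.01,"gripper":-1},{"dx":0.033,"dy":-0.033,"wz":3,"gripper":-1},{"dx":0.06,"dy":-0.06,"wz":6,"gripper":-1},{"dx":0.087,"dy":-0.087,"wz":9,"gripper":-1},{"dx":0.114,"dy":-0.114,"wz":12,"gripper":-1},{"dx":0.141,"dy":-0.141,"wz":14.2,"gripper":-1},{"dx":0.168,"dy":-0.168,"wz":14.2,"gripper":-1},{"dx":0.195,"dy":-0.195,"wz":14.2,"gripper":-1},{"dx":0.21,"dy":-0.21,"wz":14.2,"gripper":-1},{"dx":0.215,"dy":-0.213,"wz":14.2,"gripper":-1}]'
python3 - <<'E'
from h import *
f=grab("wrist");s=ctrl.get_state();print(s["position"],s["ee_rot"])
np.save("w1T.npy",f["T"]);cv2.imwrite("pics/w1.png",f["image"][:,:,::-1])
print(px(f,[.453,-.049,.02]))
E
```

```text
[ 0.18520303 -0.59688934  0.21451672] [-3.14138756e+00 -5.45745257e-05  3.00786868e-01]
(np.float64(-226.94302620357627), np.float64(-316.07241433584176))validation failed for argument at $[0]...
validation failed for argument at $[0]...
```

View pics/w1.png

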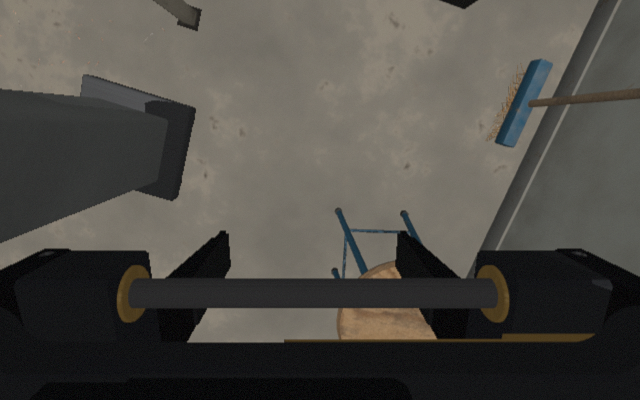

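The rows were refused because every key must be given, so the arm didn't move. The picture shows only floor, with the open fingers at rows 230–340. Retrying with full rows.

```bash
python3 -m creep '[{"wx":0,"wy":0,"wz":0,"dx":0.01,"dy":-0.01,"dz":0,"gripper":-1},{"wx":0,"wy":0,"wz":0,"dx":0.033,"dy":-0.033,"dz":0,"gripper":-1},{"wx":0,"wy":0,"wz":0,"dx":0.06,"dy":-0.06,"dz":0,"gripper":-1},{"wx":0,"wy":0,"wz":0,"dx":0.087,"dy":-0.087,"dz":0,"gripper":-1},{"wx":0,"wy":0,"wz":0,"dx":0.114,"dy":-0.114,"dz":0,"gripper":-1},{"wx":0,"wy":0,"wz":0,"dx":0.141,"dy":-0.141,"dz":0,"gripper":-1},{"wx":0,"wy":0,"wz":0,"dx":0.168,"dy":-0.168,"dz":0,"gripper":-1},{"wx":0,"wy":0,"wz":0,"dx":0.195,"dy":-0.195,"dz":0,"gripper":-1},{"wx":0,"wy":0,"wz":0,"dx":0.21,"dy":-0.21,"dz":0,"gripper":-1},{"wx":0,"wy":0,"wz":0,"dx":0.215,"dy":-0.215,"dz":0,"gripper":-1}]' 20
python3 -m creep '[{"wx":0,"wy":0,"wz":0,"dx":0.01,"dy":-0.01,"dz":0,"gripper":-1},{"wx":0,"wy":0,"wz":3,"dx":0.033,"dy":-0.033,"dz":0,"gripper":-1},{"wx":0,"wy":0,"wz":6,"dx":0.06,"dy":-0.06,"dz":0,"gripper":-1},{"wx":0,"wy":0,"wz":9,"dx":0.087,"dy":-0.087,"dz":0,"gripper":-1},{"wx":0,"wy":0,"wz":12,"dx":0.114,"dy":-0.114,"dz":0,"gripper":-1},{"wx":0,"wy":0,"wz":14.2,"dx":0.141,"dy":-0.141,"dz":0,"gripper":-1},{"wx":0,"wy":0,"wz":14.2,"dx":0.168,"dy":-0.168,"dz":0,"gripper":-1},{"wx":0,"wy":0,"wz":14.2,"dx":0.195,"dy":-0.195,"dz":0,"gripper":-1},{"wx":0,"wy":0,"wz":14.2,"dx":0.21,"dy":-0.21,"dz":0,"gripper":-1},{"wx":0,"wy":0,"wz":14.2,"dx":0.215,"dy":-0.213,"dz":0,"gripper":-1}]'
python3 - <<'E'
from h import *
f=grab("wrist");s=ctrl.get_state();print(s["position"],s["ee_rot"])
np.savez("w1.npz",**f);cv2.imwrite("pics/w2.png",f["image"][:,:,::-1])
print(px(f,[.453,-.049,.02]))
E
```

```text
time_s: 1.18
position: [0.3278, -0.3253, 0.2149]
ee_rot: [3.142, -0.0, 0.303]
ft_force: [-0.7, -0.5, 0.8]
gripper_width: 0.0334
gripper_force: 0.0
time_s: 2.02
position: [0.4703, -0.0588, 0.2146]
ee_rot: [3.142, -0.001, 0.056]
ft_force: [-0.3, -0.5, -0.6]
gripper_width: 0.0003
gripper_force: 0.0
[ 0.47030278 -0.05962352  0.21455998] [ 3.14143463e+00 -4.29916831e-04  5.54353397e-02]
(np.float64(302.6614923254176), np.float64(197.1606010828218))
```

View pics/w2.png

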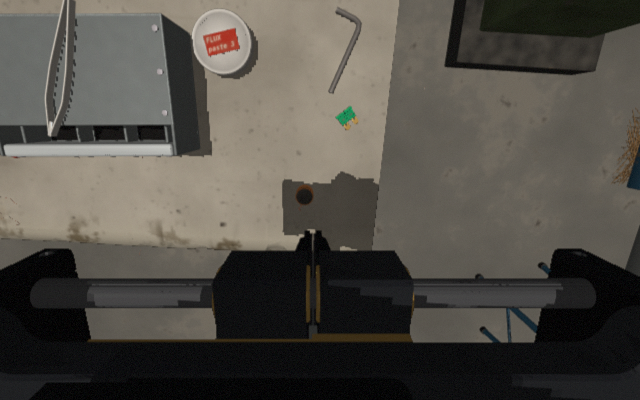

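The wrist view shows the bobbin at (304,196), matching the prediction (303,197). The drawer front's right end is at (174,150) and the tweezer tip at (52,132). Next I move to the pre-press pose.

```bash
python3 - <<'E'
from h import *
f=dict(np.load("w1.npz"))
print(ray(f,174,155,.072),ray(f,5,155,.072),ray(f,52,132,.08),ray(f,304,196,.02),ray(f,221,43,.022))
E
python3 -m creep '[{"wx":0,"wy":0,"wz":0,"dx":0,"dy":-0.02,"dz":0,"gripper":-1},{"wx":0,"wy":0,"wz":0,"dx":0.004,"dy":-0.06,"dz":0,"gripper":-1},{"wx":0,"wy":0,"wz":0,"dx":0.006,"dy":-0.1,"dz":0,"gripper":-1},{"wx":0,"wy":0,"wz":0,"dx":0.008,"dy":-0.14,"dz":0,"gripper":-1},{"wx":0,"wy":0,"wz":0,"dx":0.008,"dy":-0.18,"dz":0.02,"gripper":-1},{"wx":0,"wy":0,"wz":0,"dx":0.008,"dy":-0.205,"dz":0.05,"gripper":-1},{"wx":0,"wy":0,"wz":0,"dx":0.008,"dy":-0.218,"dz":0.085,"gripper":-1},{"wx":0,"wy":0,"wz":0,"dx":0.008,"dy":-0.219,"dz":0.125,"gripper":-1},{"wx":0,"wy":0,"wz":0,"dx":0.008,"dy":-0.219,"dz":0.16,"gripper":-1},{"wx":0,"wy":0,"wz":0,"dx":0.008,"dy":-0.219,"dz":0.178,"gripper":-1}]'
```

```text
[0.50093562 0.076965   0.072     ] [0.49173356 0.24126702 0.072     ] [0.51704644 0.18584454 0.08      ] [ 0.45448675 -0.05049973  0.02      ] [0.61280045 0.04320797 0.022     ]
time_s: 2.9
position: [0.4645, 0.1568, 0.0333]
ee_rot: [3.141, 0.004, 0.053]
ft_force: [0.3, 0.0, -0.7]
gripper_width: 0.0006
gripper_force: 0.0
```

```bash
python3 -m creep '[{"wx":0,"wy":0,"wz":0,"dx":0.002,"dy":0,"dz":0,"gripper":-1},{"wx":0,"wy":0,"wz":0,"dx":0.004,"dy":0,"dz":0,"gripper":-1},{"wx":0,"wy":0,"wz":0,"dx":0.006,"dy":0,"dz":0,"gripper":-1},{"wx":0,"wy":0,"wz":0,"dx":0.008,"dy":0,"dz":0,"gripper":-1},{"wx":0,"wy":0,"wz":0,"dx":0.01,"dy":0,"dz":0,"gripper":-1},{"wx":0,"wy":0,"wz":0,"dx":0.011,"dy":0,"dz":0,"gripper":-1},{"wx":0,"wy":0,"wz":0,"dx":0.012,"dy":0,"dz":0,"gripper":-1},{"wx":0,"wy":0,"wz":0,"dx":0.013,"dy":0,"dz":0,"gripper":-1},{"wx":0,"wy":0,"wz":0,"dx":0.014,"dy":0,"dz":0,"gripper":-1},{"wx":0,"wy":0,"wz":0,"dx":0.015,"dy":0,"dz":0,"gripper":-1}]'
python3 -m creep '[{"wx":0,"wy":0,"wz":0,"dx":0.0005,"dy":0,"dz":0,"gripper":-1},{"wx":0,"wy":0,"wz":0,"dx":0.001,"dy":0,"dz":0,"gripper":-1},{"wx":0,"wy":0,"wz":0,"dx":0.0015,"dy":0,"dz":0,"gripper":-1},{"wx":0,"wy":0,"wz":0,"dx":0.002,"dy":0,"dz":0,"gripper":-1},{"wx":0,"wy":0,"wz":0,"dx":0.0025,"dy":0,"dz":0,"gripper":-1},{"wx":0,"wy":0,"wz":0,"dx":0.003,"dy":0,"dz":0,"gripper":-1},{"wx":0,"wy":0,"wz":0,"dx":0.0035,"dy":0,"dz":0,"gripper":-1},{"wx":0,"wy":0,"wz":0,"dx":0.004,"dy":0,"dz":0,"gripper":-1},{"wx":0,"wy":0,"wz":0,"dx":0.0045,"dy":0,"dz":0,"gripper":-1},{"wx":0,"wy":0,"wz":0,"dx":0.005,"dy":0,"dz":0,"gripper":-1}]'
```

```text
time_s: 3.73
position: [0.4805, 0.1592, 0.0367]
ee_rot: [3.142, -0.0, 0.053]
ft_force: [-0.3, -0.1, -0.6]
gripper_width: 0.0003
gripper_force: 0.0
time_s: 4.57
position: [0.4843, 0.1593, 0.0366]
ee_rot: [3.141, 0.003, 0.053]
ft_force: [-6.8, 1.5, 5.3]
gripper_width: 0.0005
gripper_force: 3.5
```

```bash
python3 -m creep '[{"wx":0,"wy":0,"wz":0,"dx":0.0002,"dy":0,"dz":0,"gripper":-1},{"wx":0,"wy":0,"wz":0,"dx":0.0004,"dy":0,"dz":0,"gripper":-1},{"wx":0,"wy":0,"wz":0,"dx":0.0006,"dy":0,"dz":0,"gripper":-1},{"wx":0,"wy":0,"wz":0,"dx":0.0008,"dy":0,"dz":0,"gripper":-1},{"wx":0,"wy":0,"wz":0,"dx":0.001,"dy":0,"dz":0,"gripper":-1},{"wx":0,"wy":0,"wz":0,"dx":0.0012,"dy":0,"dz":0,"gripper":-1},{"wx":0,"wy":0,"wz":0,"dx":0.0014,"dy":0,"dz":0,"gripper":-1},{"wx":0,"wy":0,"wz":0,"dx":0.0016,"dy":0,"dz":0,"gripper":-1},{"wx":0,"wy":0,"wz":0,"dx":0.0018,"dy":0,"dz":0,"gripper":-1},{"wx":0,"wy":0,"wz":0,"dx":0.002,"dy":0,"dz":0,"gripper":-1}]'
```

```text
time_s: 5.4
position: [0.4861, 0.1594, 0.0365]
ee_rot: [3.141, 0.003, 0.053]
ft_force: [-7.9, 0.7, 4.7]
gripper_width: 0.0002
gripper_force: 3.6
```

```bash
python3 -m creep '[{"wx":0,"wy":0,"wz":0,"dx":0.0002,"dy":0,"dz":-0.0001,"gripper":-1},{"wx":0,"wy":0,"wz":0,"dx":0.0004,"dy":0,"dz":-0.0002,"gripper":-1},{"wx":0,"wy":0,"wz":0,"dx":0.0006,"dy":0,"dz":-0.0003,"gripper":-1},{"wx":0,"wy":0,"wz":0,"dx":0.0008,"dy":0,"dz":-0.0004,"gripper":-1},{"wx":0,"wy":0,"wz":0,"dx":0.001,"dy":0,"dz":-0.0005,"gripper":-1},{"wx":0,"wy":0,"wz":0,"dx":0.0012,"dy":0,"dz":-0.0006,"gripper":-1},{"wx":0,"wy":0,"wz":0,"dx":0.0014,"dy":0,"dz":-0.0006,"gripper":-1},{"wx":0,"wy":0,"wz":0,"dx":0.0016,"dy":0,"dz":-0.0006,"gripper":-1},{"wx":0,"wy":0,"wz":0,"dx":0.0018,"dy":0,"dz":-0.0006,"gripper":-1},{"wx":0,"wy":0,"wz":0,"dx":0.002,"dy":0,"dz":-0.0006,"gripper":-1}]'
```

```text
time_s: 6.23
position: [0.4876, 0.1595, 0.0366]
ee_rot: [3.141, 0.004, 0.053]
ft_force: [-6.7, 1.4, -1.2]
gripper_width: 0.0006
gripper_force: 3.7
```

```bash
python3 -m creep '[{"wx":0,"wy":0,"wz":0,"dx":0.0002,"dy":0,"dz":0,"gripper":-1},{"wx":0,"wy":0,"wz":0,"dx":0.0004,"dy":0,"dz":0,"gripper":-1},{"wx":0,"wy":0,"wz":0,"dx":0.0006,"dy":0,"dz":0,"gripper":-1},{"wx":0,"wy":0,"wz":0,"dx":0.0008,"dy":0,"dz":0,"gripper":-1},{"wx":0,"wy":0,"wz":0,"dx":0.001,"dy":0,"dz":0,"gripper":-1},{"wx":0,"wy":0,"wz":0,"dx":0.0012,"dy":0,"dz":0,"gripper":-1},{"wx":0,"wy":0,"wz":0,"dx":0.0014,"dy":0,"dz":0,"gripper":-1},{"wx":0,"wy":0,"wz":0,"dx":0.0016,"dy":0,"dz":0,"gripper":-1},{"wx":0,"wy":0,"wz":0,"dx":0.0018,"dy":0,"dz":0,"gripper":-1},{"wx":0,"wy":0,"wz":0,"dx":0.002,"dy":0,"dz":0,"gripper":-1}]'
```

```text
time_s: 7.07
position: [0.4896, 0.1596, 0.0366]
ee_rot: [3.141, 0.004, 0.053]
ft_force: [-7.4, 1.8, -0.4]
gripper_width: 0.0007
gripper_force: 3.7
```

```bash
python3 -m creep '[{"wx":0,"wy":0,"wz":0,"dx":0.0001,"dy":0,"dz":0,"gripper":-1},{"wx":0,"wy":0,"wz":0,"dx":0.0002,"dy":0,"dz":0,"gripper":-1},{"wx":0,"wy":0,"wz":0,"dx":0.0003,"dy":0,"dz":0,"gripper":-1},{"wx":0,"wy":0,"wz":0,"dx":0.0004,"dy":0,"dz":0,"gripper":-1},{"wx":0,"wy":0,"wz":0,"dx":0.0005,"dy":0,"dz":0,"gripper":-1},{"wx":0,"wy":0,"wz":0,"dx":0.0006,"dy":0,"dz":0,"gripper":-1},{"wx":0,"wy":0,"wz":0,"dx":0.0007,"dy":0,"dz":0,"gripper":-1},{"wx":0,"wy":0,"wz":0,"dx":0.0008,"dy":0,"dz":0,"gripper":-1},{"wx":0,"wy":0,"wz":0,"dx":0.0009,"dy":0,"dz":0,"gripper":-1},{"wx":0,"wy":0,"wz":0,"dx":0.001,"dy":0,"dz":0,"gripper":-1}]'
```

```text
time_s: 7.9
position: [0.4905, 0.1597, 0.0366]
ee_rot: [3.141, 0.004, 0.053]
ft_force: [-7.6, 2.2, -0.1]
gripper_width: 0.0003
gripper_force: 3.8
```

```bash
python3 -m creep '[{"wx":0,"wy":0,"wz":0,"dx":0.0001,"dy":0,"dz":0,"gripper":-1},{"wx":0,"wy":0,"wz":0,"dx":0.0002,"dy":0,"dz":0,"gripper":-1},{"wx":0,"wy":0,"wz":0,"dx":0.0003,"dy":0,"dz":0,"gripper":-1},{"wx":0,"wy":0,"wz":0,"dx":0.0004,"dy":0,"dz":0,"gripper":-1},{"wx":0,"wy":0,"wz":0,"dx":0.0005,"dy":0,"dz":0,"gripper":-1},{"wx":0,"wy":0,"wz":0,"dx":0.0006,"dy":0,"dz":0,"gripper":-1},{"wx":0,"wy":0,"wz":0,"dx":0.0007,"dy":0,"dz":0,"gripper":-1},{"wx":0,"wy":0,"wz":0,"dx":0.0008,"dy":0,"dz":0,"gripper":-1},{"wx":0,"wy":0,"wz":0,"dx":0.0008,"dy":0,"dz":0,"gripper":-1},{"wx":0,"wy":0,"wz":0,"dx":0.0008,"dy":0,"dz":0,"gripper":-1}]'
```

```text
time_s: 8.73
position: [0.4912, 0.1597, 0.0366]
ee_rot: [3.141, 0.004, 0.053]
ft_force: [-7.5, 1.6, -0.3]
gripper_width: 0.0007
gripper_force: 4.0
```

```bash
python3 -m creep '[{"wx":0,"wy":0,"wz":0,"dx":0.0001,"dy":0,"dz":0,"gripper":-1},{"wx":0,"wy":0,"wz":0,"dx":0.0002,"dy":0,"dz":0,"gripper":-1},{"wx":0,"wy":0,"wz":0,"dx":0.0003,"dy":0,"dz":0,"gripper":-1},{"wx":0,"wy":0,"wz":0,"dx":0.0004,"dy":0,"dz":0,"gripper":-1},{"wx":0,"wy":0,"wz":0,"dx":0.0005,"dy":0,"dz":0,"gripper":-1},{"wx":0,"wy":0,"wz":0,"dx":0.0006,"dy":0,"dz":0,"gripper":-1},{"wx":0,"wy":0,"wz":0,"dx":0.0007,"dy":0,"dz":0,"gripper":-1},{"wx":0,"wy":0,"wz":0,"dx":0.0008,"dy":0,"dz":0,"gripper":-1},{"wx":0,"wy":0,"wz":0,"dx":0.0009,"dy":0,"dz":0,"gripper":-1},{"wx":0,"wy":0,"wz":0,"dx":0.001,"dy":0,"dz":0,"gripper":-1}]'
```

```text
time_s: 9.57
position: [0.4922, 0.1598, 0.0366]
ee_rot: [3.141, 0.005, 0.053]
ft_force: [-8.8, 1.7, -0.4]
gripper_width: 0.0002
gripper_force: 4.1
```

```bash
python3 -m creep '[{"wx":0,"wy":0,"wz":0,"dx":0.0001,"dy":0,"dz":0,"gripper":-1},{"wx":0,"wy":0,"wz":0,"dx":0.0002,"dy":0,"dz":0,"gripper":-1},{"wx":0,"wy":0,"wz":0,"dx":0.0003,"dy":0,"dz":0,"gripper":-1},{"wx":0,"wy":0,"wz":0,"dx":0.0004,"dy":0,"dz":0,"gripper":-1},{"wx":0,"wy":0,"wz":0,"dx":0.0005,"dy":0,"dz":0,"gripper":-1},{"wx":0,"wy":0,"wz":0,"dx":0.0006,"dy":0,"dz":0,"gripper":-1},{"wx":0,"wy":0,"wz":0,"dx":0.0007,"dy":0,"dz":0,"gripper":-1},{"wx":0,"wy":0,"wz":0,"dx":0.0008,"dy":0,"dz":0,"gripper":-1},{"wx":0,"wy":0,"wz":0,"dx":0.0008,"dy":0,"dz":0,"gripper":-1},{"wx":0,"wy":0,"wz":0,"dx":0.0008,"dy":0,"dz":0,"gripper":-1}]'
```

```text
time_s: 10.4
position: [0.493, 0.1598, 0.0367]
ee_rot: [3.141, 0.004, 0.053]
ft_force: [-8.0, 1.5, -0.3]
gripper_width: 0.0005
gripper_force: 4.1
```

```bash
python3 -m creep '[{"wx":0,"wy":0,"wz":0,"dx":0.0001,"dy":0,"dz":0,"gripper":-1},{"wx":0,"wy":0,"wz":0,"dx":0.0002,"dy":0,"dz":0,"gripper":-1},{"wx":0,"wy":0,"wz":0,"dx":0.0003,"dy":0,"dz":0,"gripper":-1},{"wx":0,"wy":0,"wz":0,"dx":0.0004,"dy":0,"dz":0,"gripper":-1},{"wx":0,"wy":0,"wz":0,"dx":0.0005,"dy":0,"dz":0,"gripper":-1},{"wx":0,"wy":0,"wz":0,"dx":0.0006,"dy":0,"dz":0,"gripper":-1},{"wx":0,"wy":0,"wz":0,"dx":0.0007,"dy":0,"dz":0,"gripper":-1},{"wx":0,"wy":0,"wz":0,"dx":0.0008,"dy":0,"dz":0,"gripper":-1},{"wx":0,"wy":0,"wz":0,"dx":0.0009,"dy":0,"dz":0,"gripper":-1},{"wx":0,"wy":0,"wz":0,"dx":0.001,"dy":0,"dz":0,"gripper":-1}]'
```

```text
time_s: 11.23
position: [0.494, 0.1599, 0.0366]
ee_rot: [3.141, 0.005, 0.053]
ft_force: [-8.3, 0.2, -0.0]
gripper_width: 0.0005
gripper_force: 4.2
```

```bash
python3 -m creep '[{"wx":0,"wy":0,"wz":0,"dx":0.0001,"dy":0,"dz":0,"gripper":-1},{"wx":0,"wy":0,"wz":0,"dx":0.0002,"dy":0,"dz":0,"gripper":-1},{"wx":0,"wy":0,"wz":0,"dx":0.0003,"dy":0,"dz":0,"gripper":-1},{"wx":0,"wy":0,"wz":0,"dx":0.0004,"dy":0,"dz":0,"gripper":-1},{"wx":0,"wy":0,"wz":0,"dx":0.0005,"dy":0,"dz":0,"gripper":-1},{"wx":0,"wy":0,"wz":0,"dx":0.0006,"dy":0,"dz":0,"gripper":-1},{"wx":0,"wy":0,"wz":0,"dx":0.0007,"dy":0,"dz":0,"gripper":-1},{"wx":0,"wy":0,"wz":0,"dx":0.0008,"dy":0,"dz":0,"gripper":-1},{"wx":0,"wy":0,"wz":0,"dx":0.0009,"dy":0,"dz":0,"gripper":-1},{"wx":0,"wy":0,"wz":0,"dx":0.001,"dy":0,"dz":0,"gripper":-1}]'
```

```text
time_s: 12.07
position: [0.4946, 0.1599, 0.0367]
ee_rot: [3.141, 0.005, 0.053]
ft_force: [-10.7, 1.2, 1.8]
gripper_width: 0.0007
gripper_force: 5.1
```

```bash
python3 -m creep '[{"wx":0,"wy":0,"wz":0,"dx":0.0001,"dy":0,"dz":0,"gripper":-1},{"wx":0,"wy":0,"wz":0,"dx":0.0001,"dy":0,"dz":0,"gripper":-1},{"wx":0,"wy":0,"wz":0,"dx":0.0002,"dy":0,"dz":0,"gripper":-1},{"wx":0,"wy":0,"wz":0,"dx":0.0002,"dy":0,"dz":0,"gripper":-1},{"wx":0,"wy":0,"wz":0,"dx":0.0003,"dy":0,"dz":0,"gripper":-1},{"wx":0,"wy":0,"wz":0,"dx":0.0003,"dy":0,"dz":0,"gripper":-1},{"wx":0,"wy":0,"wz":0,"dx":0.0003,"dy":0,"dz":-0.0001,"gripper":-1},{"wx":0,"wy":0,"wz":0,"dx":0.0003,"dy":0,"dz":-0.0002,"gripper":-1},{"wx":0,"wy":0,"wz":0,"dx":0.0003,"dy":0,"dz":-0.0002,"gripper":-1},{"wx":0,"wy":0,"wz":0,"dx":0.0003,"dy":0,"dz":-0.0002,"gripper":-1}]'; python3 -c "
from h import *
for i in range(1):print(ctrl.get_state()['ft_force'])"
```

```text
time_s: 12.9
position: [0.4947, 0.1599, 0.0367]
ee_rot: [3.141, 0.006, 0.053]
ft_force: [-10.1, 1.8, 0.3]
gripper_width: 0.0004
gripper_force: 5.0
[-10.13037033   1.77407277   0.33621283]
```

```bash
python3 -m creep '[{"wx":0,"wy":0,"wz":0,"dx":0.0001,"dy":0,"dz":0,"gripper":-1},{"wx":0,"wy":0,"wz":0,"dx":0.0001,"dy":0,"dz":0,"gripper":-1},{"wx":0,"wy":0,"wz":0,"dx":0.0002,"dy":0,"dz":0,"gripper":-1},{"wx":0,"wy":0,"wz":0,"dx":0.0002,"dy":0,"dz":0,"gripper":-1},{"wx":0,"wy":0,"wz":0,"dx":0.0003,"dy":0,"dz":0,"gripper":-1},{"wx":0,"wy":0,"wz":0,"dx":0.0003,"dy":0,"dz":0,"gripper":-1},{"wx":0,"wy":0,"wz":0,"dx":0.0003,"dy":0,"dz":0,"gripper":-1},{"wx":0,"wy":0,"wz":0,"dx":0.0004,"dy":0,"dz":0,"gripper":-1},{"wx":0,"wy":0,"wz":0,"dx":0.0004,"dy":0,"dz":0,"gripper":-1},{"wx":0,"wy":0,"wz":0,"dx":0.0004,"dy":0,"dz":0,"gripper":-1}]'
```

```text
time_s: 13.73
position: [0.4948, 0.1599, 0.0367]
ee_rot: [3.141, 0.007, 0.053]
ft_force: [-12.0, 2.3, 0.8]
gripper_width: 0.0003
gripper_force: 5.8
```

```bash
python3 -m creep '[{"wx":0,"wy":0,"wz":0,"dx":0.0001,"dy":0,"dz":0,"gripper":-1},{"wx":0,"wy":0,"wz":0,"dx":0.0001,"dy":0,"dz":0,"gripper":-1},{"wx":0,"wy":0,"wz":0,"dx":0.0001,"dy":0,"dz":0,"gripper":-1},{"wx":0,"wy":0,"wz":0,"dx":0.0002,"dy":0,"dz":0,"gripper":-1},{"wx":0,"wy":0,"wz":0,"dx":0.0002,"dy":0,"dz":0,"gripper":-1},{"wx":0,"wy":0,"wz":0,"dx":0.0002,"dy":0,"dz":0,"gripper":-1},{"wx":0,"wy":0,"wz":0,"dx":0.0002,"dy":0,"dz":0,"gripper":-1},{"wx":0,"wy":0,"wz":0,"dx":0.0002,"dy":0,"dz":0,"gripper":-1},{"wx":0,"wy":0,"wz":0,"dx":0.0002,"dy":0,"dz":0,"gripper":-1},{"wx":0,"wy":0,"wz":0,"dx":0.0002,"dy":0,"dz":0,"gripper":-1}]'
```

```text
time_s: 14.57
position: [0.4948, 0.1599, 0.0367]
ee_rot: [3.141, 0.007, 0.053]
ft_force: [-12.6, 0.4, 0.7]
gripper_width: 0.0003
gripper_force: 6.1
```

```bash
python3 -m creep '[{"wx":0,"wy":0,"wz":0,"dx":-0.003,"dy":0,"dz":0,"gripper":-1},{"wx":0,"wy":0,"wz":0,"dx":-0.008,"dy":0,"dz":0,"gripper":-1},{"wx":0,"wy":0,"wz":0,"dx":-0.015,"dy":0,"dz":0,"gripper":-1},{"wx":0,"wy":0,"wz":0,"dx":-0.023,"dy":0,"dz":0,"gripper":-1},{"wx":0,"wy":0,"wz":0,"dx":-0.031,"dy":0,"dz":0,"gripper":-1},{"wx":0,"wy":0,"wz":0,"dx":-0.039,"dy":0,"dz":0,"gripper":-1},{"wx":0,"wy":0,"wz":0,"dx":-0.047,"dy":0,"dz":0,"gripper":-1},{"wx":0,"wy":0,"wz":0,"dx":-0.055,"dy":0,"dz":0,"gripper":-1},{"wx":0,"wy":0,"wz":0,"dx":-0.061,"dy":0,"dz":0,"gripper":-1},{"wx":0,"wy":0,"wz":0,"dx":-0.065,"dy":0,"dz":0,"gripper":-1}]'
python3 - <<'E'
from h import *
f=grab("top");np.savez("t2.npz",**f)
cv2.imwrite("pics/c3.png",cv2.resize(f["image"][145:255,250:450,::-1],None,fx=4,fy=4,interpolation=cv2.INTER_CUBIC))
E
```

```text
time_s: 15.4
position: [0.4324, 0.1566, 0.0376]
ee_rot: [3.142, -0.0, 0.053]
ft_force: [-0.1, -0.2, -0.5]
gripper_width: 0.0005
gripper_force: 0.0
```

View pics/c3.png

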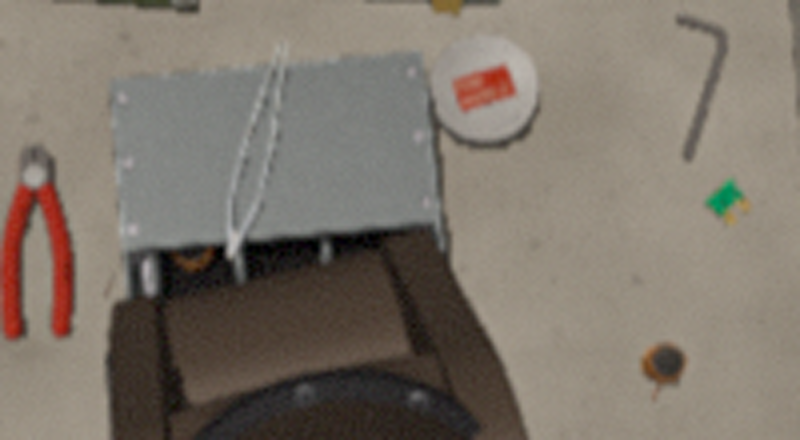

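The top crop shows the left stored bobbin at (193,255) and the drawer sprung out under the arm. The tin, cutters and tweezers haven't moved. Next I hook the front and pull it further out.

```bash
python3 -m creep '[{"wx":0,"wy":0,"wz":0,"dx":0,"dy":0,"dz":-0.03,"gripper":-1},{"wx":0,"wy":0,"wz":0,"dx":0,"dy":0,"dz":-0.06,"gripper":-1},{"wx":0,"wy":0,"wz":0,"dx":0.005,"dy":0,"dz":-0.08,"gripper":-1},{"wx":0,"wy":0,"wz":0,"dx":0.025,"dy":0.003,"dz":-0.08,"gripper":-1},{"wx":0,"wy":0,"wz":0,"dx":0.05,"dy":0.003,"dz":-0.08,"gripper":-1},{"wx":0,"wy":0,"wz":0,"dx":0.062,"dy":0.003,"dz":-0.08,"gripper":-1},{"wx":0,"wy":0,"wz":0,"dx":0.062,"dy":0.003,"dz":-0.065,"gripper":-1},{"wx":0,"wy":0,"wz":0,"dx":0.062,"dy":0.003,"dz":-0.045,"gripper":-1},{"wx":0,"wy":0,"wz":0,"dx":0.062,"dy":0.003,"dz":-0.025,"gripper":-1},{"wx":0,"wy":0,"wz":0,"dx":0.062,"dy":0.003,"dz":-0.016,"gripper":-1}]'
python3 -c "
from h import *
f=grab('wrist');cv2.imwrite('pics/w3.png',f['image'][:,:,::-1])"
```

```text
time_s: 16.28
position: [0.4946, 0.1567, 0.0515]
ee_rot: [3.141, 0.002, 0.053]
ft_force: [-0.6, 0.3, -0.8]
gripper_width: 0.0008
gripper_force: 0.0
```

```bash
python3 -m creep '[{"wx":0,"wy":0,"wz":0,"dx":-0.004,"dy":0,"dz":0,"gripper":-1},{"wx":0,"wy":0,"wz":0,"dx":-0.009,"dy":0,"dz":0,"gripper":-1},{"wx":0,"wy":0,"wz":0,"dx":-0.014,"dy":0,"dz":0,"gripper":-1},{"wx":0,"wy":0,"wz":0,"dx":-0.02,"dy":0,"dz":0,"gripper":-1},{"wx":0,"wy":0,"wz":0,"dx":-0.027,"dy":0,"dz":0,"gripper":-1},{"wx":0,"wy":0,"wz":0,"dx":-0.034,"dy":0,"dz":0,"gripper":-1},{"wx":0,"wy":0,"wz":0,"dx":-0.041,"dy":0,"dz":0,"gripper":-1},{"wx":0,"wy":0,"wz":0,"dx":-0.047,"dy":0,"dz":0,"gripper":-1},{"wx":0,"wy":0,"wz":0,"dx":-0.051,"dy":0,"dz":0,"gripper":-1},{"wx":0,"wy":0,"wz":0,"dx":-0.053,"dy":0,"dz":0,"gripper":-1}]'
```

```text
time_s: 17.17
position: [0.4412, 0.1541, 0.0534]
ee_rot: [3.141, 0.001, 0.053]
ft_force: [1.9, -0.1, 1.5]
gripper_width: 0.0003
gripper_force: 0.6
```

The drawer came along, pulling at about 2 N. Now I lift off and go above and just behind the bobbin for a close look at its tail.

```bash
python3 -m creep '[{"wx":0,"wy":0,"wz":0,"dx":0.003,"dy":0,"dz":0,"gripper":-1},{"wx":0,"wy":0,"wz":0,"dx":0.004,"dy":0,"dz":-0.03,"gripper":-1},{"wx":0,"wy":0,"wz":0,"dx":0.004,"dy":0,"dz":-0.065,"gripper":-1},{"wx":0,"wy":0,"wz":0,"dx":0,"dy":0.02,"dz":-0.085,"gripper":-1},{"wx":0,"wy":0,"wz":-3,"dx":-0.005,"dy":0.06,"dz":-0.085,"gripper":-0.1},{"wx":0,"wy":0,"wz":-6,"dx":-0.01,"dy":0.1,"dz":-0.085,"gripper":-0.1},{"wx":0,"wy":0,"wz":-9,"dx":-0.015,"dy":0.14,"dz":-0.085,"gripper":-0.1},{"wx":0,"wy":0,"wz":-12,"dx":-0.02,"dy":0.18,"dz":-0.08,"gripper":-0.1},{"wx":0,"wy":0,"wz":-15,"dx":-0.022,"dy":0.205,"dz":-0.077,"gripper":-0.1},{"wx":0,"wy":0,"wz":-15,"dx":-0.022,"dy":0.211,"dz":-0.077,"gripper":-0.1}]'
python3 - <<'E'
from h import *
f=grab("wrist");np.savez("w4.npz",**f);s=ctrl.get_state();print(s["position"],s["ee_rot"])
u,v=map(int,px(f,[.454,-.0495,.01]));print(u,v)
cv2.imwrite("pics/w4.png",cv2.resize(f["image"][v-60:v+60,u-80:u+80,::-1],None,fx=5,fy=5,interpolation=cv2.INTER_CUBIC))
g=grab("top");np.savez("t4.npz",**g);cv2.imwrite("pics/t4.png",cv2.resize(g["image"][145:265,250:450,::-1],None,fx=4,fy=4,interpolation=cv2.INTER_CUBIC))
E
```

```text
time_s: 18.0
position: [0.431, -0.0609, 0.1299]
ee_rot: [-3.141, 0.001, 0.314]
ft_force: [-0.1, 0.7, -0.2]
gripper_width: 0.0351
gripper_force: 0.0
[ 0.43132853 -0.06014099  0.13006997] [-3.14120308e+00  9.18779372e-04  3.11217551e-01]
307 171
```

View pics/w4.png

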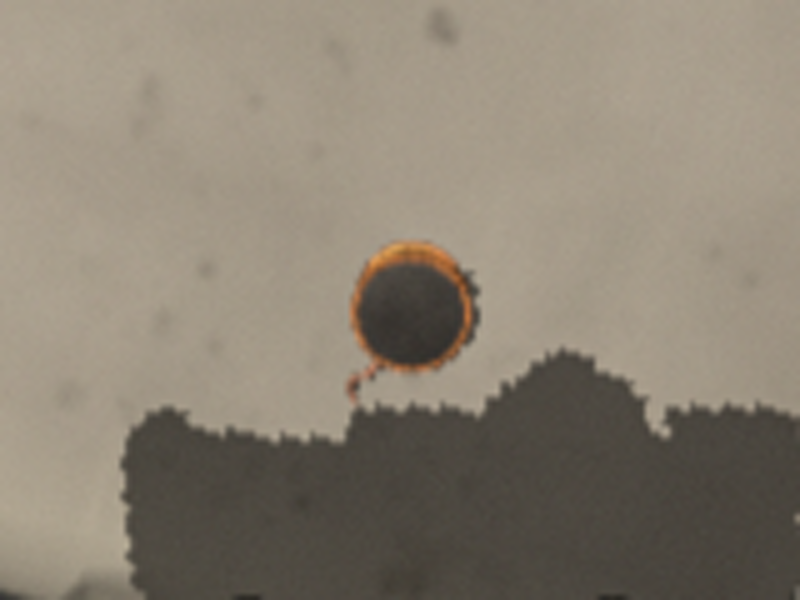

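View pics/t4.png

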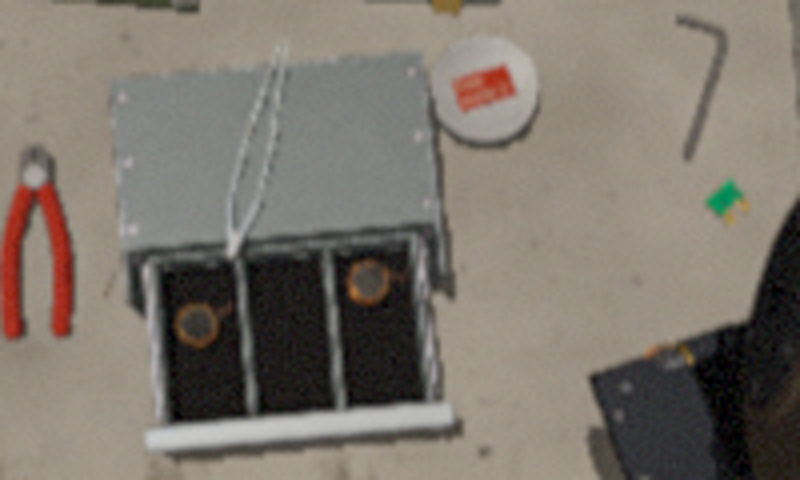

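The wrist crop shows the bobbin's top disc at (412,313) with its tail running to (350,390), about 52° from the grip axis and clear of the pads. In the top crop the drawer is nearly fully out: the front's outer edge runs from (145,452) to (455,425), with dividers at (247,330) and (336,330). Both stored bobbins are standing.

```bash
python3 - <<'E'
from h import *
w=dict(np.load("w4.npz"));t=dict(np.load("t4.npz"))
W=lambda x,y,z:ray(w,227+(x+.5)/5-.5,111+(y+.5)/5-.5,z)[:2]
P=lambda x,y,z:ray(t,250+(x+.5)/4-.5,145+(y+.5)/4-.5,z)[:2]
b=W(412,313,.02);print("bob",b, "tail",W(350,390,.01))
a=np.radians(3.05);o=np.array([.5565,.165]);Rm=np.array([[np.cos(a),np.sin(a)],[-np.sin(a),np.cos(a)]])
for n,p in dict(fl=P(145,452,.072),fr=P(455,425,.072),div1t=P(238,255,.047),div1b=P(252,405,.047),div2t=P(328,250,.047),div2b=P(342,402,.047),sl=P(197,325,.045),sr=P(369,282,.045)).items():print(n,p.round(4),(Rm@(p-o)).round(4))
s=ctrl.get_state();y=s["ee_rot"][2];d=b-s["position"][:2];print("dx,dy",d@[np.cos(y),np.sin(y)],d@[np.sin(y),-np.cos(y)])
E
```

```text
bob [ 0.45436792 -0.05087064] tail [ 0.43546317 -0.04476192]
fl [0.4122 0.238 ] [-0.1402  0.0806]
fr [0.4216 0.0748] [-0.1395 -0.0829]
div1t [0.5186 0.1869] [-0.0367  0.0239]
div1b [0.4361 0.1817] [-0.1193  0.023 ]
div2t [0.5197 0.1373] [-0.0382 -0.0257]
div2b [0.4363 0.1328] [-0.1218 -0.0258]
sl [0.4808 0.2107] [-0.0732  0.0496]
sr [0.5015 0.1154] [-0.0576 -0.0466]
dx,dy 0.024306352954182917 -0.00040643257795873906
```

```bash
python3 -m creep '[{"wx":0,"wy":0,"wz":0,"dx":0.012,"dy":0,"dz":0.01,"gripper":-0.1},{"wx":0,"wy":0,"wz":0,"dx":0.0245,"dy":-0.0005,"dz":0.03,"gripper":-0.1},{"wx":0,"wy":0,"wz":0,"dx":0.0245,"dy":-0.0005,"dz":0.05,"gripper":-0.1},{"wx":0,"wy":0,"wz":0,"dx":0.0245,"dy":-0.0005,"dz":0.07,"gripper":-0.1},{"wx":0,"wy":0,"wz":0,"dx":0.0245,"dy":-0.0005,"dz":0.09,"gripper":-0.1},{"wx":0,"wy":0,"wz":0,"dx":0.0245,"dy":-0.0005,"dz":0.105,"gripper":-0.1},{"wx":0,"wy":0,"wz":0,"dx":0.0245,"dy":-0.0005,"dz":0.116,"gripper":-0.1},{"wx":0,"wy":0,"wz":0,"dx":0.0245,"dy":-0.0005,"dz":0.123,"gripper":-0.1},{"wx":0,"wy":0,"wz":0,"dx":0.0245,"dy":-0.0005,"dz":0.126,"gripper":-0.1},{"wx":0,"wy":0,"wz":0,"dx":0.0245,"dy":-0.0005,"dz":0.126,"gripper":-0.1}]'
python3 -m creep '[{"wx":0,"wy":0,"wz":0,"dx":0,"dy":0,"dz":0,"gripper":-0.2},{"wx":0,"wy":0,"wz":0,"dx":0,"dy":0,"dz":0,"gripper":-0.3},{"wx":0,"wy":0,"wz":0,"dx":0,"dy":0,"dz":0,"gripper":-0.4},{"wx":0,"wy":0,"wz":0,"dx":0,"dy":0,"dz":0,"gripper":-0.5},{"wx":0,"wy":0,"wz":0,"dx":0,"dy":0,"dz":0,"gripper":-0.6},{"wx":0,"wy":0,"wz":0,"dx":0,"dy":0,"dz":0,"gripper":-0.8},{"wx":0,"wy":0,"wz":0,"dx":0,"dy":0,"dz":0,"gripper":-1},{"wx":0,"wy":0,"wz":0,"dx":0,"dy":0,"dz":0,"gripper":-1},{"wx":0,"wy":0,"wz":0,"dx":0,"dy":0,"dz":0,"gripper":-1},{"wx":0,"wy":0,"wz":0,"dx":0,"dy":0,"dz":0,"gripper":-1}]' 12
```

```text
time_s: 18.93
position: [0.4545, -0.0489, 0.0041]
ee_rot: [-3.141, 0.001, 0.315]
ft_force: [0.1, 0.7, 0.1]
gripper_width: 0.043
gripper_force: 0.0
time_s: 19.77
position: [0.4546, -0.0498, 0.0047]
ee_rot: [3.141, -0.0, 0.315]
ft_force: [-0.4, 0.6, 6.1]
gripper_width: 0.0209
gripper_force: 12.0
```

```bash
python3 -m creep '[{"wx":0,"wy":0,"wz":0,"dx":0,"dy":0,"dz":-0.015,"gripper":-1},{"wx":0,"wy":0,"wz":0,"dx":0,"dy":0,"dz":-0.045,"gripper":-1},{"wx":0,"wy":0,"wz":-5,"dx":0,"dy":0,"dz":-0.08,"gripper":-1},{"wx":0,"wy":0,"wz":-11,"dx":0.006,"dy":-0.014,"dz":-0.11,"gripper":-1},{"wx":0,"wy":0,"wz":-17,"dx":0.02,"dy":-0.047,"dz":-0.125,"gripper":-1},{"wx":0,"wy":0,"wz":-23,"dx":0.035,"dy":-0.082,"dz":-0.125,"gripper":-1},{"wx":0,"wy":0,"wz":-29,"dx":0.05,"dy":-0.117,"dz":-0.125,"gripper":-1},{"wx":0,"wy":0,"wz":-35,"dx":0.065,"dy":-0.152,"dz":-0.125,"gripper":-1},{"wx":0,"wy":0,"wz":-41,"dx":0.078,"dy":-0.182,"dz":-0.125,"gripper":-1},{"wx":0,"wy":0,"wz":-46,"dx":0.0833,"dy":-0.1942,"dz":-0.125,"gripper":-1}]'
python3 -m creep '[{"wx":0,"wy":0,"wz":-5,"dx":0,"dy":0,"dz":0,"gripper":-1},{"wx":0,"wy":0,"wz":-11,"dx":0,"dy":0,"dz":0,"gripper":-1},{"wx":0,"wy":0,"wz":-17,"dx":0,"dy":0,"dz":0,"gripper":-1},{"wx":0,"wy":0,"wz":-23,"dx":0,"dy":0,"dz":0,"gripper":-1},{"wx":0,"wy":0,"wz":-27,"dx":0,"dy":0,"dz":0,"gripper":-1},{"wx":0,"wy":0,"wz":-29,"dx":0,"dy":0,"dz":0,"gripper":-1},{"wx":0,"wy":0,"wz":-29,"dx":0,"dy":0,"dz":0.01,"gripper":-1},{"wx":0,"wy":0,"wz":-29,"dx":0,"dy":0,"dz":0.02,"gripper":-1},{"wx":0,"wy":0,"wz":-29,"dx":0,"dy":0,"dz":0.02,"gripper":-1},{"wx":0,"wy":0,"wz":-29,"dx":0,"dy":0,"dz":0.02,"gripper":-1}]'
python3 - <<'E'
from h import *
s=ctrl.get_state();a=np.radians(3.05)
f=grab("wrist");cv2.imwrite("pics/w5.png",f["image"][:,:,::-1])
T=tool(s);d=np.array([.4736,.1606,s["position"][2]])-T[:3,3];print(T[:3,:3].T@d,s["position"],s["ee_rot"])
E
```

```text
time_s: 20.6
position: [0.4735, 0.164, 0.1294]
ee_rot: [3.141, -0.0, 1.125]
ft_force: [-0.7, -0.1, 0.1]
gripper_width: 0.0207
gripper_force: 12.0
time_s: 21.43
position: [0.4731, 0.1606, 0.1084]
ee_rot: [-3.14, 0.0, 1.623]
ft_force: [-0.1, 0.4, -1.1]
gripper_width: 0.0207
gripper_force: 12.0
[-3.54180384e-05  4.67565589e-04 -9.60438884e-07] [0.47313123 0.16061111 0.10838922] [-3.13950972e+00  3.80377175e-04  1.62269936e+00]
```

View pics/w5.png

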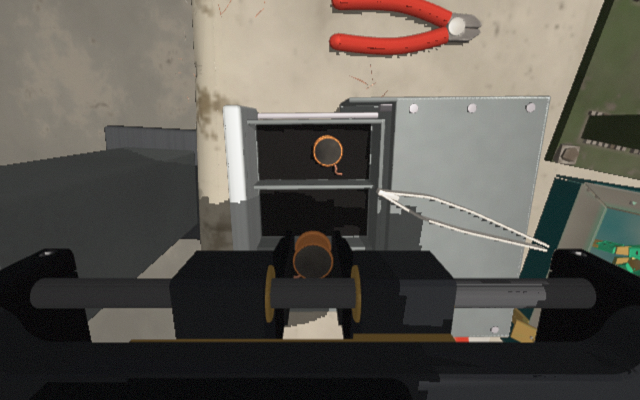

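The wrist view shows the bobbin held upright at (315,258). The middle compartment lies between the dividers at rows 187 and 242, and the tweezer tip at (380,192) is clear. Lowering now.

```bash
python3 -m creep '[{"wx":0,"wy":0,"wz":0,"dx":0,"dy":0,"dz":0.008,"gripper":-1},{"wx":0,"wy":0,"wz":0,"dx":0,"dy":0,"dz":0.02,"gripper":-1},{"wx":0,"wy":0,"wz":0,"dx":0,"dy":0,"dz":0.032,"gripper":-1},{"wx":0,"wy":0,"wz":0,"dx":0,"dy":0,"dz":0.044,"gripper":-1},{"wx":0,"wy":0,"wz":0,"dx":0,"dy":0,"dz":0.055,"gripper":-1},{"wx":0,"wy":0,"wz":0,"dx":0,"dy":0,"dz":0.064,"gripper":-1},{"wx":0,"wy":0,"wz":0,"dx":0,"dy":0,"dz":0.071,"gripper":-1},{"wx":0,"wy":0,"wz":0,"dx":0,"dy":0,"dz":0.075,"gripper":-1},{"wx":0,"wy":0,"wz":0,"dx":0,"dy":0,"dz":0.0775,"gripper":-1},{"wx":0,"wy":0,"wz":0,"dx":0,"dy":0,"dz":0.0775,"gripper":-1}]'
```

```text
time_s: 22.32
position: [0.4735, 0.1607, 0.0316]
ee_rot: [-3.141, 0.0, 1.624]
ft_force: [-0.0, -0.1, -1.0]
gripper_width: 0.0208
gripper_force: 12.0
```

```bash
python3 -m creep '[{"wx":0,"wy":0,"wz":0,"dx":0,"dy":0,"dz":0.0005,"gripper":-1},{"wx":0,"wy":0,"wz":0,"dx":0,"dy":0,"dz":0.001,"gripper":-1},{"wx":0,"wy":0,"wz":0,"dx":0,"dy":0,"dz":0.0015,"gripper":-1},{"wx":0,"wy":0,"wz":0,"dx":0,"dy":0,"dz":0.0015,"gripper":-0.9},{"wx":0,"wy":0,"wz":0,"dx":0,"dy":0,"dz":0.0015,"gripper":-0.5},{"wx":0,"wy":0,"wz":0,"dx":0,"dy":0,"dz":0.0015,"gripper":-0.45},{"wx":0,"wy":0,"wz":0,"dx":0,"dy":0,"dz":0.0015,"gripper":-0.4},{"wx":0,"wy":0,"wz":0,"dx":0,"dy":0,"dz":0.0015,"gripper":-0.35},{"wx":0,"wy":0,"wz":0,"dx":0,"dy":0,"dz":0.0015,"gripper":-0.3},{"wx":0,"wy":0,"wz":0,"dx":0,"dy":0,"dz":0.0015,"gripper":-0.3}]'
python3 -m creep '[{"wx":0,"wy":0,"wz":0,"dx":0,"dy":0,"dz":-0.002,"gripper":-0.3},{"wx":0,"wy":0,"wz":0,"dx":0,"dy":0,"dz":-0.005,"gripper":-0.3},{"wx":0,"wy":0,"wz":0,"dx":0,"dy":0,"dz":-0.01,"gripper":-0.3},{"wx":0,"wy":0,"wz":0,"dx":0,"dy":0,"dz":-0.018,"gripper":-0.3},{"wx":0,"wy":0,"wz":0,"dx":0,"dy":0,"dz":-0.03,"gripper":-0.3},{"wx":0,"wy":0,"wz":0,"dx":0,"dy":0,"dz":-0.05,"gripper":-0.3},{"wx":0,"wy":0,"wz":0,"dx":0,"dy":0,"dz":-0.075,"gripper":-0.3},{"wx":0,"wy":0,"wz":0,"dx":0,"dy":0,"dz":-0.095,"gripper":-0.3},{"wx":0,"wy":0,"wz":0,"dx":0,"dy":0,"dz":-0.1,"gripper":-0.3},{"wx":0,"wy":0,"wz":0,"dx":0,"dy":0,"dz":-0.1,"gripper":-0.3}]'
```

```text
time_s: 23.15
position: [0.4736, 0.1607, 0.0304]
ee_rot: [3.142, 0.0, 1.624]
ft_force: [0.1, -0.1, -1.1]
gripper_width: 0.0329
gripper_force: 0.0
time_s: 23.98
position: [0.4742, 0.1609, 0.1322]
ee_rot: [3.138, -0.0, 1.624]
ft_force: [-1.2, -0.4, 0.3]
gripper_width: 0.0332
gripper_force: 0.0
```

```bash
python3 -m creep '[{"wx":0,"wy":0,"wz":4,"dx":0,"dy":-0.005,"dz":0,"gripper":-1},{"wx":0,"wy":0,"wz":11,"dx":0,"dy":-0.015,"dz":0,"gripper":-1},{"wx":0,"wy":0,"wz":18,"dx":0,"dy":-0.03,"dz":0,"gripper":-1},{"wx":0,"wy":0,"wz":25,"dx":0,"dy":-0.045,"dz":0,"gripper":-1},{"wx":0,"wy":0,"wz":32,"dx":0,"dy":-0.06,"dz":0,"gripper":-1},{"wx":0,"wy":0,"wz":39,"dx":0,"dy":-0.075,"dz":0,"gripper":-1},{"wx":0,"wy":0,"wz":46,"dx":0,"dy":-0.085,"dz":0,"gripper":-1},{"wx":0,"wy":0,"wz":53,"dx":0,"dy":-0.089,"dz":0,"gripper":-1},{"wx":0,"wy":0,"wz":60,"dx":0,"dy":-0.089,"dz":0,"gripper":-1},{"wx":0,"wy":0,"wz":65,"dx":0,"dy":-0.089,"dz":0,"gripper":-1}]' 20
python3 -m creep '[{"wx":0,"wy":0,"wz":5,"dx":0,"dy":0,"dz":0,"gripper":-1},{"wx":0,"wy":0,"wz":12,"dx":0,"dy":0,"dz":0,"gripper":-1},{"wx":0,"wy":0,"wz":19,"dx":0,"dy":0,"dz":0,"gripper":-1},{"wx":0,"wy":0,"wz":24,"dx":0,"dy":0,"dz":0,"gripper":-1},{"wx":0,"wy":0,"wz":25,"dx":0,"dy":0,"dz":0,"gripper":-1},{"wx":0,"wy":0,"wz":25,"dx":0,"dy":0,"dz":0,"gripper":-1},{"wx":0,"wy":0,"wz":25,"dx":0,"dy":0,"dz":0,"gripper":-1},{"wx":0,"wy":0,"wz":25,"dx":0,"dy":0,"dz":0,"gripper":-1},{"wx":0,"wy":0,"wz":25,"dx":0,"dy":0,"dz":0,"gripper":-1},{"wx":0,"wy":0,"wz":25,"dx":0,"dy":0,"dz":0,"gripper":-1}]'
python3 - <<'E'
from h import *
f=grab("wrist");np.savez("w6.npz",**f);cv2.imwrite("pics/w6.png",f["image"][:,:,::-1])
hsv=cv2.cvtColor(f["image"],cv2.COLOR_RGB2HSV);m=cv2.inRange(hsv,(5,120,60),(22,255,255))
n,l,st,c=cv2.connectedComponentsWithStats(m)
for i in range(1,n):
    if st[i,4]>25:print(st[i],c[i])
E
```

```text
time_s: 24.82
position: [0.384, 0.1559, 0.1296]
ee_rot: [-3.141, 0.001, 0.483]
ft_force: [-0.7, -0.1, -0.2]
gripper_width: 0.0006
gripper_force: 0.0
time_s: 25.65
position: [0.3847, 0.156, 0.1303]
ee_rot: [3.141, 0.0, 0.054]
ft_force: [-0.6, -0.8, -0.3]
gripper_width: 0.0007
gripper_force: 0.0
[627  25   9  10  53] [631.33962264  29.98113208]
[614  34   9  10  51] [618.47058824  38.70588235]
[358  42  43  36 356] [373.08146067  61.96910112]
[233  66  32  32 292] [250.78424658  83.36986301]
[299  80  29  32 205] [313.53658537  95.45853659]
[306 266   4  56 197] [307.62944162 294.56345178]
[316 266   5  56 207] [317.52173913 293.58937198]
[412 293   2  22  28] [412.60714286 304.14285714]
[ 89 334 324   7 966] [318.37991718 337.84782609]
```

View pics/w6.png

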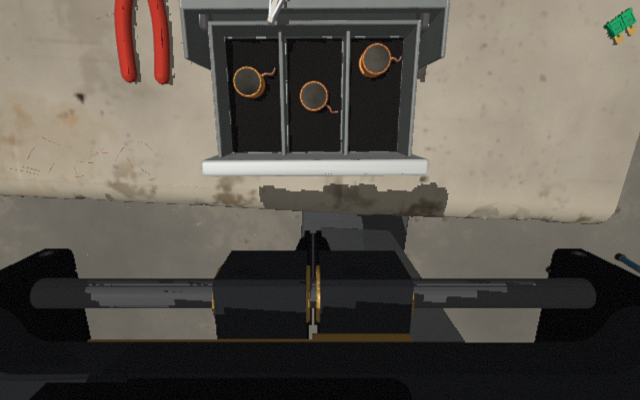

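All three bobbins stand upright in their compartments: left (250,83), middle (314,96) and right (373,62). The drawer's front edge is at row 166. Now I lower in front of it and push home.

```bash
python3 -m creep '[{"wx":0,"wy":0,"wz":0,"dx":0,"dy":0,"dz":0.01,"gripper":-1},{"wx":0,"wy":0,"wz":0,"dx":0,"dy":0,"dz":0.025,"gripper":-1},{"wx":0,"wy":0,"wz":0,"dx":0,"dy":0,"dz":0.045,"gripper":-1},{"wx":0,"wy":0,"wz":0,"dx":0,"dy":0,"dz":0.065,"gripper":-1},{"wx":0,"wy":0,"wz":0,"dx":0,"dy":0,"dz":0.083,"gripper":-1},{"wx":0,"wy":0,"wz":0,"dx":0.001,"dy":0,"dz":0.091,"gripper":-1},{"wx":0,"wy":0,"wz":0,"dx":0.004,"dy":0,"dz":0.093,"gripper":-1},{"wx":0,"wy":0,"wz":0,"dx":0.008,"dy":0,"dz":0.093,"gripper":-1},{"wx":0,"wy":0,"wz":0,"dx":0.011,"dy":0,"dz":0.093,"gripper":-1},{"wx":0,"wy":0,"wz":0,"dx":0.014,"dy":0,"dz":0.093,"gripper":-1}]'
python3 -m creep '[{"wx":0,"wy":0,"wz":0,"dx":0.001,"dy":0,"dz":0,"gripper":-1},{"wx":0,"wy":0,"wz":0,"dx":0.0025,"dy":0,"dz":0,"gripper":-1},{"wx":0,"wy":0,"wz":0,"dx":0.004,"dy":0,"dz":0,"gripper":-1},{"wx":0,"wy":0,"wz":0,"dx":0.0055,"dy":0,"dz":0,"gripper":-1},{"wx":0,"wy":0,"wz":0,"dx":0.007,"dy":0,"dz":0,"gripper":-1},{"wx":0,"wy":0,"wz":0,"dx":0.009,"dy":0,"dz":0,"gripper":-1},{"wx":0,"wy":0,"wz":0,"dx":0.011,"dy":0,"dz":0,"gripper":-1},{"wx":0,"wy":0,"wz":0,"dx":0.013,"dy":0,"dz":0,"gripper":-1},{"wx":0,"wy":0,"wz":0,"dx":0.0155,"dy":0,"dz":0,"gripper":-1},{"wx":0,"wy":0,"wz":0,"dx":0.018,"dy":0,"dz":0,"gripper":-1}]'
python3 -m creep '[{"wx":0,"wy":0,"wz":0,"dx":0.003,"dy":0,"dz":0,"gripper":-1},{"wx":0,"wy":0,"wz":0,"dx":0.006,"dy":0,"dz":0,"gripper":-1},{"wx":0,"wy":0,"wz":0,"dx":0.009,"dy":0,"dz":0,"gripper":-1},{"wx":0,"wy":0,"wz":0,"dx":0.012,"dy":0,"dz":0,"gripper":-1},{"wx":0,"wy":0,"wz":0,"dx":0.015,"dy":0,"dz":0,"gripper":-1},{"wx":0,"wy":0,"wz":0,"dx":0.018,"dy":0,"dz":0,"gripper":-1},{"wx":0,"wy":0,"wz":0,"dx":0.021,"dy":0,"dz":0,"gripper":-1},{"wx":0,"wy":0,"wz":0,"dx":0.023,"dy":0,"dz":0,"gripper":-1},{"wx":0,"wy":0,"wz":0,"dx":0.025,"dy":0,"dz":0,"gripper":-1},{"wx":0,"wy":0,"wz":0,"dx":0.026,"dy":0,"dz":0,"gripper":-1}]'
```

```text
time_s: 26.53
position: [0.3997, 0.1569, 0.0382]
ee_rot: [-3.141, -0.002, 0.053]
ft_force: [0.4, 0.5, 0.9]
gripper_width: 0.0008
gripper_force: 0.0
time_s: 27.37
position: [0.4168, 0.1577, 0.0374]
ee_rot: [3.141, 0.0, 0.053]
ft_force: [-1.9, 0.6, 0.6]
gripper_width: 0.0006
gripper_force: 0.8
time_s: 28.2
position: [0.443, 0.1591, 0.0374]
ee_rot: [3.142, -0.0, 0.053]
ft_force: [-1.4, 1.2, 0.7]
gripper_width: 0.0005
gripper_force: 0.6
```

```bash
python3 -m creep '[{"wx":0,"wy":0,"wz":0,"dx":0.002,"dy":0,"dz":0,"gripper":-1},{"wx":0,"wy":0,"wz":0,"dx":0.004,"dy":0,"dz":0,"gripper":-1},{"wx":0,"wy":0,"wz":0,"dx":0.007,"dy":0,"dz":0,"gripper":-1},{"wx":0,"wy":0,"wz":0,"dx":0.01,"dy":0,"dz":0,"gripper":-1},{"wx":0,"wy":0,"wz":0,"dx":0.013,"dy":0,"dz":0,"gripper":-1},{"wx":0,"wy":0,"wz":0,"dx":0.016,"dy":0,"dz":0,"gripper":-1},{"wx":0,"wy":0,"wz":0,"dx":0.019,"dy":0,"dz":0,"gripper":-1},{"wx":0,"wy":0,"wz":0,"dx":0.022,"dy":0,"dz":0,"gripper":-1},{"wx":0,"wy":0,"wz":0,"dx":0.024,"dy":0,"dz":0,"gripper":-1},{"wx":0,"wy":0,"wz":0,"dx":0.025,"dy":0,"dz":0,"gripper":-1}]'
python3 -m creep '[{"wx":0,"wy":0,"wz":0,"dx":0.001,"dy":0,"dz":0,"gripper":-1},{"wx":0,"wy":0,"wz":0,"dx":0.003,"dy":0,"dz":0,"gripper":-1},{"wx":0,"wy":0,"wz":0,"dx":0.005,"dy":0,"dz":0,"gripper":-1},{"wx":0,"wy":0,"wz":0,"dx":0.007,"dy":0,"dz":0,"gripper":-1},{"wx":0,"wy":0,"wz":0,"dx":0.009,"dy":0,"dz":0,"gripper":-1},{"wx":0,"wy":0,"wz":0,"dx":0.011,"dy":0,"dz":0,"gripper":-1},{"wx":0,"wy":0,"wz":0,"dx":0.013,"dy":0,"dz":0,"gripper":-1},{"wx":0,"wy":0,"wz":0,"dx":0.0145,"dy":0,"dz":0,"gripper":-1},{"wx":0,"wy":0,"wz":0,"dx":0.0155,"dy":0,"dz":0,"gripper":-1},{"wx":0,"wy":0,"wz":0,"dx":0.016,"dy":0,"dz":0,"gripper":-1}]'
```

```text
time_s: 29.03
position: [0.4673, 0.1605, 0.0374]
ee_rot: [3.141, 0.001, 0.053]
ft_force: [-5.1, 1.7, 3.2]
gripper_width: 0.0004
gripper_force: 2.8
time_s: 29.87
position: [0.4828, 0.1614, 0.0374]
ee_rot: [3.141, 0.002, 0.053]
ft_force: [-7.2, 2.4, 3.7]
gripper_width: 0.0007
gripper_force: 3.5
```

```bash
python3 -m creep '[{"wx":0,"wy":0,"wz":0,"dx":0.001,"dy":0,"dz":-0.0001,"gripper":-1},{"wx":0,"wy":0,"wz":0,"dx":0.002,"dy":0,"dz":-0.0002,"gripper":-1},{"wx":0,"wy":0,"wz":0,"dx":0.003,"dy":0,"dz":-0.0003,"gripper":-1},{"wx":0,"wy":0,"wz":0,"dx":0.004,"dy":0,"dz":-0.0004,"gripper":-1},{"wx":0,"wy":0,"wz":0,"dx":0.005,"dy":0,"dz":-0.0004,"gripper":-1},{"wx":0,"wy":0,"wz":0,"dx":0.006,"dy":0,"dz":-0.0004,"gripper":-1},{"wx":0,"wy":0,"wz":0,"dx":0.0068,"dy":0,"dz":-0.0004,"gripper":-1},{"wx":0,"wy":0,"wz":0,"dx":0.0075,"dy":0,"dz":-0.0004,"gripper":-1},{"wx":0,"wy":0,"wz":0,"dx":0.008,"dy":0,"dz":-0.0004,"gripper":-1},{"wx":0,"wy":0,"wz":0,"dx":0.008,"dy":0,"dz":-0.0004,"gripper":-1}]'
```

```text
time_s: 30.7
position: [0.4904, 0.1618, 0.0374]
ee_rot: [3.141, 0.003, 0.053]
ft_force: [-8.0, 4.3, 0.8]
gripper_width: 0.0002
gripper_force: 3.5
```

```bash
python3 -m creep '[{"wx":0,"wy":0,"wz":0,"dx":0.0003,"dy":0,"dz":0,"gripper":-1},{"wx":0,"wy":0,"wz":0,"dx":0.0006,"dy":0,"dz":0,"gripper":-1},{"wx":0,"wy":0,"wz":0,"dx":0.0009,"dy":0,"dz":0,"gripper":-1},{"wx":0,"wy":0,"wz":0,"dx":0.0012,"dy":0,"dz":0,"gripper":-1},{"wx":0,"wy":0,"wz":0,"dx":0.0015,"dy":0,"dz":0,"gripper":-1},{"wx":0,"wy":0,"wz":0,"dx":0.0018,"dy":0,"dz":0,"gripper":-1},{"wx":0,"wy":0,"wz":0,"dx":0.002,"dy":0,"dz":0,"gripper":-1},{"wx":0,"wy":0,"wz":0,"dx":0.0022,"dy":0,"dz":0,"gripper":-1},{"wx":0,"wy":0,"wz":0,"dx":0.0022,"dy":0,"dz":0,"gripper":-1},{"wx":0,"wy":0,"wz":0,"dx":0.0022,"dy":0,"dz":0,"gripper":-1}]'
```

```text
time_s: 31.53
position: [0.4923, 0.1619, 0.0374]
ee_rot: [3.141, 0.003, 0.053]
ft_force: [-7.8, 3.6, 1.5]
gripper_width: 0.0002
gripper_force: 4.0
```

```bash
python3 -m creep '[{"wx":0,"wy":0,"wz":0,"dx":0.0002,"dy":-0.0001,"dz":0,"gripper":-1},{"wx":0,"wy":0,"wz":0,"dx":0.0004,"dy":-0.0002,"dz":0,"gripper":-1},{"wx":0,"wy":0,"wz":0,"dx":0.0006,"dy":-0.0003,"dz":0,"gripper":-1},{"wx":0,"wy":0,"wz":0,"dx":0.0008,"dy":-0.0004,"dz":0,"gripper":-1},{"wx":0,"wy":0,"wz":0,"dx":0.001,"dy":-0.0004,"dz":0,"gripper":-1},{"wx":0,"wy":0,"wz":0,"dx":0.0012,"dy":-0.0004,"dz":0,"gripper":-1},{"wx":0,"wy":0,"wz":0,"dx":0.0014,"dy":-0.0004,"dz":0,"gripper":-1},{"wx":0,"wy":0,"wz":0,"dx":0.0016,"dy":-0.0004,"dz":0,"gripper":-1},{"wx":0,"wy":0,"wz":0,"dx":0.0016,"dy":-0.0004,"dz":0,"gripper":-1},{"wx":0,"wy":0,"wz":0,"dx":0.0016,"dy":-0.0004,"dz":0,"gripper":-1}]'
```

```text
time_s: 32.37
position: [0.4939, 0.1621, 0.0374]
ee_rot: [3.141, 0.004, 0.053]
ft_force: [-7.7, 0.9, 1.5]
gripper_width: 0.0001
gripper_force: 4.0
```

Next, about 1 mm more to the stop.

```bash
python3 -m creep '[{"wx":0,"wy":0,"wz":0,"dx":0.0001,"dy":0,"dz":0,"gripper":-1},{"wx":0,"wy":0,"wz":0,"dx":0.0002,"dy":0,"dz":0,"gripper":-1},{"wx":0,"wy":0,"wz":0,"dx":0.0003,"dy":0,"dz":0,"gripper":-1},{"wx":0,"wy":0,"wz":0,"dx":0.0004,"dy":0,"dz":0,"gripper":-1},{"wx":0,"wy":0,"wz":0,"dx":0.0005,"dy":0,"dz":0,"gripper":-1},{"wx":0,"wy":0,"wz":0,"dx":0.0006,"dy":0,"dz":0,"gripper":-1},{"wx":0,"wy":0,"wz":0,"dx":0.0007,"dy":0,"dz":0,"gripper":-1},{"wx":0,"wy":0,"wz":0,"dx":0.0008,"dy":0,"dz":0,"gripper":-1},{"wx":0,"wy":0,"wz":0,"dx":0.0009,"dy":0,"dz":0,"gripper":-1},{"wx":0,"wy":0,"wz":0,"dx":0.001,"dy":0,"dz":0,"gripper":-1}]'
```

```text
time_s: 33.2
position: [0.4944, 0.1621, 0.0374]
ee_rot: [3.141, 0.005, 0.053]
ft_force: [-10.5, 0.5, 3.0]
gripper_width: 0.0007
gripper_force: 5.3
```

Same pattern as before (pad force 5.3, about 10.8 N). Now 0.5 mm more, while easing off the vertical load.

```bash
python3 -m creep '[{"wx":0,"wy":0,"wz":0,"dx":0,"dy":0,"dz":-0.0001,"gripper":-1},{"wx":0,"wy":0,"wz":0,"dx":0.0001,"dy":0,"dz":-0.0002,"gripper":-1},{"wx":0,"wy":0,"wz":0,"dx":0.0001,"dy":0,"dz":-0.0002,"gripper":-1},{"wx":0,"wy":0,"wz":0,"dx":0.0002,"dy":0,"dz":-0.0002,"gripper":-1},{"wx":0,"wy":0,"wz":0,"dx":0.0003,"dy":0,"dz":-0.0002,"gripper":-1},{"wx":0,"wy":0,"wz":0,"dx":0.0004,"dy":0,"dz":-0.0002,"gripper":-1},{"wx":0,"wy":0,"wz":0,"dx":0.0004,"dy":0,"dz":-0.0002,"gripper":-1},{"wx":0,"wy":0,"wz":0,"dx":0.0005,"dy":0,"dz":-0.0002,"gripper":-1},{"wx":0,"wy":0,"wz":0,"dx":0.0005,"dy":0,"dz":-0.0002,"gripper":-1},{"wx":0,"wy":0,"wz":0,"dx":0.0005,"dy":0,"dz":-0.0002,"gripper":-1}]'
```

```text
time_s: 34.03
position: [0.4944, 0.1621, 0.0374]
ee_rot: [3.141, 0.006, 0.053]
ft_force: [-11.3, -0.0, 1.5]
gripper_width: 0.0003
gripper_force: 5.7
```

```bash
python3 -m creep '[{"wx":0,"wy":0,"wz":0,"dx":0.0001,"dy":0,"dz":0,"gripper":-1},{"wx":0,"wy":0,"wz":0,"dx":0.0001,"dy":0,"dz":0,"gripper":-1},{"wx":0,"wy":0,"wz":0,"dx":0.0002,"dy":0,"dz":0,"gripper":-1},{"wx":0,"wy":0,"wz":0,"dx":0.0002,"dy":0,"dz":0,"gripper":-1},{"wx":0,"wy":0,"wz":0,"dx":0.0003,"dy":0,"dz":0,"gripper":-1},{"wx":0,"wy":0,"wz":0,"dx":0.0003,"dy":0,"dz":0,"gripper":-1},{"wx":0,"wy":0,"wz":0,"dx":0.0003,"dy":0,"dz":0,"gripper":-1},{"wx":0,"wy":0,"wz":0,"dx":0.0003,"dy":0,"dz":0,"gripper":-1},{"wx":0,"wy":0,"wz":0,"dx":0.0003,"dy":0,"dz":0,"gripper":-1},{"wx":0,"wy":0,"wz":0,"dx":0.0003,"dy":0,"dz":0,"gripper":-1}]'
```

```text
time_s: 34.87
position: [0.4945, 0.1621, 0.0374]
ee_rot: [3.141, 0.006, 0.053]
ft_force: [-12.7, 0.7, 3.3]
gripper_width: 0.0004
gripper_force: 6.3
```

```bash
python3 -m creep '[{"wx":0,"wy":0,"wz":0,"dx":-0.002,"dy":0,"dz":0,"gripper":-1},{"wx":0,"wy":0,"wz":0,"dx":-0.004,"dy":0,"dz":0,"gripper":-1},{"wx":0,"wy":0,"wz":0,"dx":-0.006,"dy":0,"dz":0,"gripper":-1},{"wx":0,"wy":0,"wz":0,"dx":-0.008,"dy":0,"dz":0,"gripper":-1},{"wx":0,"wy":0,"wz":0,"dx":-0.01,"dy":0,"dz":0,"gripper":-1},{"wx":0,"wy":0,"wz":0,"dx":-0.012,"dy":0,"dz":0,"gripper":-1},{"wx":0,"wy":0,"wz":0,"dx":-0.015,"dy":0,"dz":0,"gripper":-1},{"wx":0,"wy":0,"wz":0,"dx":-0.022,"dy":0,"dz":0,"gripper":-1},{"wx":0,"wy":0,"wz":0,"dx":-0.032,"dy":0,"dz":0,"gripper":-1},{"wx":0,"wy":0,"wz":0,"dx":-0.042,"dy":0,"dz":0,"gripper":-1}]'
python3 -m creep '[{"wx":0,"wy":0,"wz":0,"dx":-0.01,"dy":0,"dz":-0.02,"gripper":-1},{"wx":0,"wy":0,"wz":0,"dx":-0.02,"dy":0,"dz":-0.05,"gripper":-1},{"wx":0,"wy":0,"wz":0,"dx":-0.02,"dy":0,"dz":-0.085,"gripper":-1},{"wx":0,"wy":0,"wz":0,"dx":-0.02,"dy":0.01,"dz":-0.1,"gripper":-1},{"wx":0,"wy":0,"wz":0,"dx":-0.02,"dy":0.04,"dz":-0.1,"gripper":-1},{"wx":0,"wy":0,"wz":0,"dx":-0.02,"dy":0.075,"dz":-0.1,"gripper":-1},{"wx":0,"wy":0,"wz":0,"dx":-0.02,"dy":0.11,"dz":-0.1,"gripper":-1},{"wx":0,"wy":0,"wz":0,"dx":-0.02,"dy":0.145,"dz":-0.1,"gripper":-1},{"wx":0,"wy":0,"wz":0,"dx":-0.02,"dy":0.17,"dz":-0.1,"gripper":-1},{"wx":0,"wy":0,"wz":0,"dx":-0.02,"dy":0.18,"dz":-0.1,"gripper":-1}]'
python3 - <<'E'
from h import *
t0=cv2.imread("pics/top0.png")[:,:,::-1];f=grab("top")
im=f["image"];a=np.radians(3.05)
# front plate's bright top edge along unit x (z=.072) at several y
for img,n in((t0,"start"),(im,"now")):
    g=dict(f);g["image"]=img;o=[]
    for y in(-.06,-.03,0.0,.04,.06):
        xs=np.arange(-.16,-.03,.001);v=[]
        for x in xs:
            p=[.5565+x*np.cos(a)-y*np.sin(a),.165+x*np.sin(a)+y*np.cos(a),.072];u,w=px(f,p)
            v.append(cv2.getRectSubPix(cv2.cvtColor(np.ascontiguousarray(img),cv2.COLOR_RGB2GRAY),(1,1),(u,w))[0,0])
        v=np.array(v,float);k=v>190;o.append((round(float(xs[k].mean()),4) if k.any() else None,v.max()))
    print(n,o)
# change of the bystanders' surroundings
d=cv2.absdiff(t0[145:235,250:410].copy(),im[145:235,250:410].copy()).max(2);print("changed px",(d>60).sum())
E
```

```text
time_s: 35.7
position: [0.4548, 0.1602, 0.0383]
ee_rot: [-3.141, -0.001, 0.053]
ft_force: [-0.4, 0.7, -0.7]
gripper_width: 0.0006
gripper_force: 0.0
time_s: 36.53
position: [0.4444, -0.023, 0.1382]
ee_rot: [3.141, -0.001, 0.051]
ft_force: [-0.5, -0.6, -0.3]
gripper_width: 0.0004
gripper_force: 0.0
start [(None, np.float64(171.0)), (None, np.float64(172.0)), (None, np.float64(175.0)), (None, np.float64(181.0)), (None, np.float64(182.0))]
now [(None, np.float64(187.0)), (None, np.float64(190.0)), (None, np.float64(190.0)), (-0.055, np.float64(196.0)), (-0.0555, np.float64(199.0))]
changed px 554
```

The plate's mid-line is back at unit x = −55 mm, so the drawer is shut. One numeric check of the bystanders before handing in.

```bash
python3 - <<'E'
from h import *
t0=cv2.imread("pics/top0.png")[:,:,::-1].copy();im=grab("top")["image"]
for t in(t0,im):
    h=cv2.cvtColor(t,cv2.COLOR_RGB2HSV);m=cv2.inRange(h,(0,130,80),(10,255,255))|cv2.inRange(h,(172,130,80),(180,255,255))
    for n,(x0,x1,y0,y1) in dict(cut=(240,275,175,235),tin=(355,390,150,185)).items():
        p=np.argwhere(m[y0:y1,x0:x1]);print(n,len(p),p.mean(0)+[y0,x0])
d=cv2.absdiff(t0,im).max(2)>60
for n,(x0,x1,y0,y1) in dict(roof=(278,360,158,204),front=(278,362,204,235),right=(362,410,145,235),left=(250,278,145,235)).items():print(n,d[y0:y1,x0:x1].sum())
E
```

```text
cut 352 [209.66193182 258.36079545]
tin 92 [166.42391304 370.76086957]
cut 350 [209.70571429 258.36571429]
tin 87 [166.35632184 370.87356322]
roof 0
front 0
right 552
left 0
```

```bash
python3 -c "
from workcell import ctrl
print(ctrl.close_job())"
```

```text
the job is handed in; nothing more can be done
None
```

The job is handed in: the bobbin stood upright in the middle compartment at the last look before the push home, the top view shows the drawer shut again, the readings at the stop stayed near 13 N both times, and the tweezers, side cutters and flux tin haven't moved; the hand-in returned no verdict.

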